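Find the soft foot under the jig plate and shim it

ROBOT

A 6-joint arm with a two-finger parallel gripper is mounted at the origin on a cart in front of the work surface, level with it; the furniture and walls round the work are solid. World frame = base frame: x ahead of the robot, y to its left, z up, the work surface at z = 0. Lengths are in m, angles in rad, forces in N, time in s.
With the tool pointing down it reaches from about 0.225 to 0.875 m from the base axis. Payload 3.4 kg.
Tool frame: the origin (TCP) lies midway between the tips of the shut fingers; the grasp point (between the pads) lies 19 mm behind it (manip.tcp_to_grasp is the distance from the TCP to the grasp point, in m); x points along the fingers, y is the direction in which the jaws open and shut, and the axes are right-handed (so a half turn about x gives the same grasp; the last joint's range is limited). The gripper opens to 85 mm and grips with 20 to 120 N. Pads are 22 mm wide; open, the fingers measure 114 mm over their backs; the gripper's body (76 mm by 85 mm) begins 54 mm behind the grasp point. The pads swing forward as they close: fully open they stand 13 mm farther back than shut.
Start: joints at [1.225, 0.276, 1.505, -0, 1.361, -0.121], TCP at [0.128, 0.561, 0.209] pointing down, gripper open.
Joint ranges: [-2.89, 2.89], [-0.75, 2.08], [0.22, 2.7], [-1.18, 4.32], [0.11, 2.71], [-2.7, 2.7]. Speed limits (rad/s): [2.57, 2.57, 3.14, 3.14, 3.14, 3.14].

INTERFACE

Orientations are given as a unit quaternion [w, x, y, z].
In Python, from rig import readout, eyes, job, manip gives the robot as it stands. The module is installed in compiled form; this text tells all that it offers.
- The arm moves only by the tool carry_out, never from a script. Its argument "deltas" is one flat list of numbers, 7 for each row, row after row: the shift along the tool's x, y, z scaled (see below), then the turn, a rotation vector about the tool's x, y, z scaled (see below), then the opening, from -1 (shut) to 1 (fully open). In form: [dx, dy, dz, ax, ay, az, grip, dx, dy, dz, ax, ay, az, grip, ...]. A call has 1 to 10 rows; each row shifts and turns the commanded pose from where the row before left it, along the tool's axes as they then stand; what a row does not reach is not made up. The controller multiplies each number of a shift by 60 mm and each number of a turn by 4 degrees. A row lasts 1/8 s, in which the tool goes at most 62.5 mm and 10.7 degrees, less where a joint would pass 70% of its speed; a pose out of reach is approached as far as the arm can. A call with a number of a shift or a turn outside -1 to 1 is refused whole. A call with a gripper value outside its range is refused whole. The fingers move at their own pace and stop on an object; "newtons" is the grip in N (left out, the last holds). Time passes only in rows, so rows that do not move let the fingers close. It gives the time, the measured TCP pose, the force and the opening at its end, in the units of the state.
- readout.get_state(): the state, without advancing time (a new reading comes with each control period).
- eyes.get_image(name): name is "scene" or "top" or "wrist"; returns a dict with "color" (400x640x3 uint8, red, green, blue), "z_map" (400x640 float32, m along the optical axis (not along the pixel's ray), 0 where there is no reading), "mtx" (3x3 intrinsics, pixels), "distortion" ([k1, k2, p1, p2, k3] as OpenCV has them; the pictures are not rectified), "origin" and "orientation" of the camera in the world. Camera axes: x right, y down, z forward; pixel columns grow to the right and rows downward; lengths in m; the calibration is good to about 2 mm. A picture is of the moment at which its call begins.
- job.sign_off(): hands the job in, once; it reports no verdict.
The state is a dict: "clock": time; "qpos": joint angles; "qd": joint speeds; "effort": joint torques, N m; "position": TCP position; "ee_rot": TCP orientation; "contact_force": force on the tool from outside, world axes, zero at the start; "moment": the same for the moment, N m; "width": finger opening in m.
Only numpy, scipy, OpenCV 4.12 (cv2) and the standard library are available. Lean on these libraries where they do the work, as an engineer would, in place of code of your own. Each camera call takes 0.05 s, during which the arm holds its last target.

TASK

The aluminium jig plate stands on four feet, but one foot is soft, so the plate rocks there. With the fingertips press down on the plate's corner ears, one after another, to find the corner that gives, then push the yellow shim tab in front of that corner down until it lies fully flat, and come away. Leave the other three tabs raised, do not lift or shift the plate, and leave the cream spool, the sanding block and the glue pot where they are.

Things in the scene. Friction and masses are not known exactly. Their poses are not given: they have to be found in the camera images.
- jig_plate: aluminium jig plate, loose, about 1 kg; middle part 150 x 136 mm, 8 mm thick, with a low steel fence (up to 25 mm above the underside) and four ears running out sideways, each on a grey foot with black pads. Origin: centre of the underside, 28 mm above the desk; x away from the robot (yaw within 0.2 rad), y left, z up. Ear centres at x = +-60, y = +-100 mm.
- tab_front_left (a point): where the top of the front left shim tab's press pad (yellow, 22 x 22 mm) lies once flat: 67 mm in front of the ear centre along the plate's -x, 28 mm above the desk. The tab's hinge is 41 mm behind this point (+x), at the same height. As found the tab slopes up toward the robot: pad centre 7 mm behind this point and 23 mm higher. Fixed to the plate, not to the tab.
- tab_front_right (a point): where the top of the front right shim tab's press pad (yellow, 22 x 22 mm) lies once flat: 67 mm in front of the ear centre along the plate's -x, 28 mm above the desk. The tab's hinge is 41 mm behind this point (+x), at the same height. As found the tab slopes up toward the robot: pad centre 7 mm behind this point and 23 mm higher. Fixed to the plate, not to the tab.
- tab_rear_left (a point): where the top of the rear left shim tab's press pad (yellow, 22 x 22 mm) lies once flat: 67 mm in front of the ear centre along the plate's -x, 28 mm above the desk. The tab's hinge is 41 mm behind this point (+x), at the same height. As found the tab slopes up toward the robot: pad centre 7 mm behind this point and 23 mm higher. Fixed to the plate, not to the tab.
- tab_rear_right (a point): where the top of the rear right shim tab's press pad (yellow, 22 x 22 mm) lies once flat: 67 mm in front of the ear centre along the plate's -x, 28 mm above the desk. The tab's hinge is 41 mm behind this point (+x), at the same height. As found the tab slopes up toward the robot: pad centre 7 mm behind this point and 23 mm higher. Fixed to the plate, not to the tab.
- front_left (a point): centre of the top face of the plate's front left corner ear (34 x 34 mm flat spot, directly over its foot): the spot to press. 36 mm above the desk when the plate sits level. Front = nearer the robot, left = +y.
- front_right (a point): centre of the top face of the plate's front right corner ear (34 x 34 mm flat spot, directly over its foot): the spot to press. 36 mm above the desk when the plate sits level. Front = nearer the robot, left = +y.
- rear_left (a point): centre of the top face of the plate's rear left corner ear (34 x 34 mm flat spot, directly over its foot): the spot to press. 36 mm above the desk when the plate sits level. Front = nearer the robot, left = +y.
- rear_right (a point): centre of the top face of the plate's rear right corner ear (34 x 34 mm flat spot, directly over its foot): the spot to press. 36 mm above the desk when the plate sits level. Front = nearer the robot, left = +y.
- soft_foot (a joint): how far the soft foot has sunk: 0 = up, plate level; 0.0045 m = pressed to its stop. Its corner begins to sink at about 3 to 5 N, is at the stop by about 6 N, and springs back up when released; the other three feet are rigid. Which corner it is under is drawn afresh each time and is not told.
- shim_a (a joint): angle of one of the four yellow shim tabs: 0 = raised as found (tongue sloping up at about 34 degrees), 0.6 rad = pressed fully flat, against its stop. It stays where it is left; about 6 N down on its pad moves it. A flat tab's inner toe holds its corner up. Which corner this letter belongs to is drawn afresh each time and is not told.
- shim_b (a joint): angle of one of the four yellow shim tabs: 0 = raised as found (tongue sloping up at about 34 degrees), 0.6 rad = pressed fully flat, against its stop. It stays where it is left; about 6 N down on its pad moves it. A flat tab's inner toe holds its corner up. Which corner this letter belongs to is drawn afresh each time and is not told.
- shim_c (a joint): angle of one of the four yellow shim tabs: 0 = raised as found (tongue sloping up at about 34 degrees), 0.6 rad = pressed fully flat, against its stop. It stays where it is left; about 6 N down on its pad moves it. A flat tab's inner toe holds its corner up. Which corner this letter belongs to is drawn afresh each time and is not told.
- shim_d (a joint): angle of one of the four yellow shim tabs: 0 = raised as found (tongue sloping up at about 34 degrees), 0.6 rad = pressed fully flat, against its stop. It stays where it is left; about 6 N down on its pad moves it. A flat tab's inner toe holds its corner up. Which corner this letter belongs to is drawn afresh each time and is not told.
- cream_spool: spool of cream thread with white ends, 35 mm across, 44 mm tall, standing loose behind the plate; origin at the centre of its underside
- sanding_block: brown sanding block, 35 x 55 x 22 mm, lying loose left of the plate; origin at the centre of its underside
- glue_pot: small glue pot with blue lid, 47 mm across, 70 mm tall, standing loose left of the plate; origin at the centre of its underside
Mind the look-alikes: they are no part of the job. What is shaped like the part that bears shim_b but pink or turquoise is not meant.

How it is judged:
On the way, in this order (a step that is already met when the one before it is completed fails the run):
1. the corner over the soft foot is pressed down by the fingers, its foot at least 3 mm down, with its shim tab still raised (value of joint soft_foot above 0.003 m and contact force between the fingers and jig_plate above 1 N and value of joint shim_c below 0.2 rad), for 0.1 s.
2. the shim tab of that corner is pushed flat by the fingers (value of joint shim_c above 0.52 rad), for 0.1 s.
At the end, for the whole second after the job is handed in: The tab at the soft corner is flat (past 0.52 of 0.6 rad), the other three are still raised (below 0.2 rad), the plate is level (within 0.012 rad), at rest and within 15 mm of where it stood, and the spool, block and pot are within 15 mm of where they stood (value of joint shim_c above 0.52 rad and value of joint each of shim_a, shim_b, shim_d below 0.2 rad and value of joint soft_foot below 0.0015 m and angle between jig_plate's own z axis and vertical below 0.012 rad and distance of each of jig_plate, cream_spool, sanding_block, glue_pot from where it was at the start of the episode below 0.015 m and linear speed of jig_plate below 0.02 m/s); the robot touches nothing.
It fails at once if a shim tab of a firm corner is pushed down (past 0.2 rad) (value of joint any of shim_a, shim_b, shim_d above 0.2 rad).
It fails at once if the plate is lifted (its centre more than 8 mm up) or shifted by more than 15 mm (height (world z) of jig_plate above 0.036 m or distance of jig_plate from where it was at the start of the episode above 0.015 m).
It fails at once if the spool, sanding block or glue pot is moved by more than 15 mm (distance of any of cream_spool, sanding_block, glue_pot from where it was at the start of the episode above 0.015 m).
It also fails if it takes over 48 s, if anything falls off the work surface, if the arm or the gripper's body presses on something with over 40 N, if the wrist force passes 120 N, or if a joint passes its speed limit or range.

## Working session

There is one attempt and no reset: what is moved stays moved. The work goes in short steps, Python scripts to look and compute and a tool call to move; the robot and the scene stay as the last step left them, time stands still between calls to the robot, and variables do not carry over. Pictures are saved under pics/ and viewed, and the job is handed in when it is done.

Besides the shell and the picture viewer there is one more tool, called after "Request:" by a JSON object that holds its "fn" and its "kwargs". carry_out: Moves the arm, as the interface text tells. Its arguments: {"type":"object","properties":{"deltas":{"type":"array"},"newtons":{"type":"number"}},"required":["deltas"]}

```bash
mkdir -p pics; python3 - <<'E'
from rig import readout, eyes
import cv2
print(readout.get_state())
for n in ["scene","top","wrist"]:
    d=eyes.get_image(n); cv2.imwrite(f"pics/{n}0.png",d["color"][:,:,::-1]); print(n,d["mtx"],d["distortion"],d["origin"],d["orientation"])
    import numpy as np; np.savez(f"{n}0.npz",**d)
E
```

```text
{'clock': 0.0, 'qpos': array([ 1.22500588e+00,  2.76596275e-01,  1.50611883e+00, -5.94879563e-06,
        1.36072081e+00, -1.21028312e-01]), 'qd': array([-0.00029192, -0.00081766,  0.00052292,  0.00059834,  0.00027195,
       -0.00029349]), 'effort': array([-1.43551344e-03, -4.16773260e+01, -2.45811850e+01, -2.71940507e-04,
        1.09305247e-02,  1.56830453e-05]), 'position': array([0.12798169, 0.55999198, 0.20834473]), 'ee_rot': array([ 0.70249729,  0.07866329,  0.70279476, -0.07993228]), 'contact_force': array([0.3236012 , 0.44584013, 0.94039335]), 'moment': array([ 0.01156208, -0.03203182, -0.01549229]), 'width': 0.08546069124894284}
scene [[367.50863436   0.         318.21647574]
 [  0.         367.50863436 192.86255064]
 [  0.           0.           1.        ]] [-0.01104499  0.          0.          0.          0.        ] [ 0.08890976 -0.28527454  0.6798072 ] [-0.32828923  0.81521368 -0.44430937  0.17390231]
top [[504.61521383   0.         323.7488827 ]
 [  0.         504.61521383 203.67028123]
 [  0.           0.           1.        ]] [-0.15948134  0.          0.          0.          0.        ] [0.38454125 0.02584468 1.2879972 ] [ 0.06315601 -0.69392591  0.71524205 -0.05391626]
wrist [[288.43008599   0.         316.84218574]
 [  0.         288.43008599 196.50233284]
 [  0.           0.           1.        ]] [-0.01275522  0.          0.          0.          0.        ] [0.06203193 0.57560363 0.37333498] [0.10511884 0.77495698 0.61758176 0.08357325]
```

View pics/scene0.png

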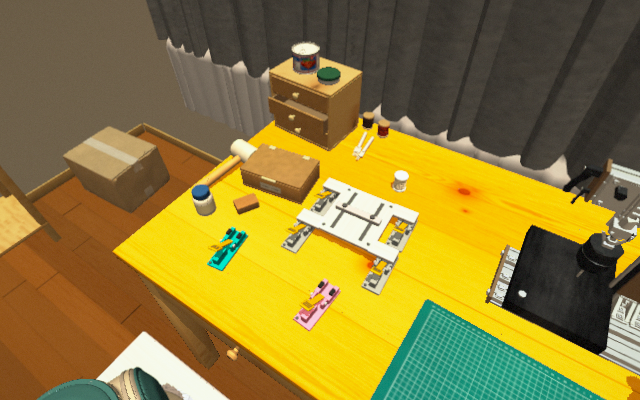

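View pics/top0.png

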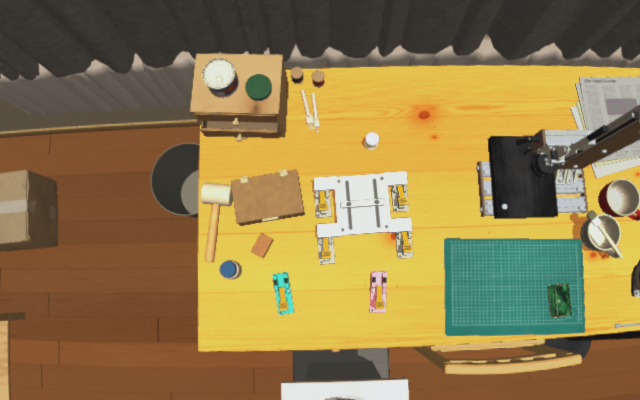

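```bash
cat > h.py <<'E'
import numpy as np, cv2
from scipy.spatial.transform import Rotation as R
def q2R(q): return R.from_quat([q[1],q[2],q[3],q[0]]).as_matrix()
def ray(d,uv,z):
    p=cv2.undistortPoints(np.array(uv,float).reshape(-1,1,2),d["mtx"],d["distortion"]).reshape(-1,2)
    v=np.c_[p,np.ones(len(p))]@q2R(d["orientation"]).T
    o=np.array(d["origin"]); return o+v*((z-o[2])/v[:,2])[:,None]
def depthpts(d,us,vs):
    p=cv2.undistortPoints(np.c_[us,vs].astype(float).reshape(-1,1,2),d["mtx"],d["distortion"]).reshape(-1,2)
    return np.array(d["origin"])+(np.c_[p,np.ones(len(p))]*d["z_map"][vs,us][:,None])@q2R(d["orientation"]).T
def proj(d,P):
    Rm=q2R(d["orientation"]); c=(np.atleast_2d(P)-d["origin"])@Rm
    return cv2.projectPoints(c,np.zeros(3),np.zeros(3),d["mtx"],d["distortion"])[0].reshape(-1,2)
E
python3 - <<'E'
from h import *
for n in ["top","scene"]:
    d=dict(np.load(n+"0.npz")); hsv=cv2.cvtColor(d["color"],cv2.COLOR_RGB2HSV)
    m=((hsv[...,0]>20)&(hsv[...,0]<35)&(hsv[...,1]>130)&(hsv[...,2]>90)).astype(np.uint8)
    k,l,s,c=cv2.connectedComponentsWithStats(m)
    for i in range(1,k):
        if s[i,4]>20:
            vs,us=np.where(l==i); P=depthpts(d,us,vs); print(n,s[i],c[i].round(1),P.mean(0).round(4),P.min(0).round(3),P.max(0).round(3))
E
```

```text
top [  285    65   355    55 12742] [445.7  88.3] [ 0.9103 -0.3078  0.0036] [ 0.385 -0.904 -0.07 ] [1.009 0.134 1.288]
top [  200   116   377    61 10877] [355.5 145.2] [ 0.7547 -0.0513  0.0036] [ 0.385 -0.666 -0.012] [0.828 0.368 1.288]
top [415 166  12   4  26] [420.7 168. ] [ 0.6762 -0.2083  0.0479] [ 0.385 -0.233 -0.005] [0.694 0.026 1.288]
top [577 167  63  50 992] [603.9 186. ] [ 0.6241 -0.7232  0.008 ] [ 0.385 -0.848 -0.01 ] [0.678 0.026 1.288]
top [  198   170   442   181 38980] [380.3 274.7] [ 0.412  -0.1043  0.0035] [ 0.158 -0.897 -0.62 ] [0.68  0.371 1.288]
top [198 177  43  57 579] [207.9 203.5] [ 0.6119  0.3458 -0.01  ] [ 0.385  0.026 -0.736] [0.68  0.565 1.288]
top [319 191   8  20 117] [322.1 201. ] [0.6006 0.0432 0.0397] [0.577 0.033 0.004] [0.631 0.051 0.06 ]
top [556 194  24   3  46] [567.2 195.3] [ 0.6026 -0.6151 -0.0022] [ 0.6   -0.651 -0.009] [ 0.606 -0.583  0.003]
top [614 216  17   4  48] [622.3 217.9] [ 0.5323 -0.7571  0.0245] [ 0.385 -0.798 -0.008] [0.541 0.026 1.288]
top [322 238   9  21 124] [325.5 248.9] [0.4778 0.0378 0.0708] [0.385 0.026 0.017] [0.509 0.
[... 324 characters left out ...]
4  0.68 ]
scene [320  58  40  36 418] [339.3  72.7] [0.884  0.1689 0.1886] [ 0.089 -0.285  0.18 ] [0.937 0.263 0.68 ]
scene [  113   118   527   282 63980] [366.6 262.9] [ 0.5306 -0.1182  0.0026] [ 0.089 -0.636 -0.006] [0.981 0.369 0.68 ]
scene [  0 197  35  50 830] [ 12.  221.5] [ 0.2048  1.4486 -0.5866] [ 0.089 -0.285 -0.605] [0.278 1.65  0.68 ]
scene [379 222  29  21 234] [392.  230.8] [ 0.6077 -0.1414  0.0148] [ 0.578 -0.171 -0.004] [ 0.647 -0.122  0.055]
scene [615 228  25  49 543] [628.4 253.6] [ 8.426e-01 -6.051e-01  4.000e-04] [ 0.089 -0.626 -0.004] [ 0.94  -0.285  0.68 ]
scene [370 261  17  15 126] [378.4 267.8] [ 0.4874 -0.1644  0.0408] [ 0.465 -0.176 -0.   ] [ 0.52  -0.143  0.057]
```

```bash
python3 - <<'E'
from h import *
d=dict(np.load("top0.npz"))
c=d["color"][110:330,210:430]
cv2.imwrite("pics/topzoom.png",cv2.resize(c,None,fx=2.7,fy=2.7,interpolation=cv2.INTER_CUBIC)[:,:,::-1])
vs,us=np.mgrid[160:275,300:425]; vs=vs.ravel();us=us.ravel()
P=depthpts(d,us,vs)
m=(abs(P[:,2]-.036)<.004)
im=np.zeros((400,640),np.uint8); im[vs[m],us[m]]=255
cv2.imwrite("pics/mask.png",cv2.resize(im[110:330,210:430],None,fx=2.7,fy=2.7,interpolation=cv2.INTER_NEAREST))
print(m.sum(),P[m].mean(0))
hsv=cv2.cvtColor(d["color"],cv2.COLOR_RGB2HSV)
s=hsv[vs,us,1]<60; 
im2=np.zeros((400,640),np.uint8); im2[vs[s&m],us[s&m]]=255
print(cv2.minAreaRect(P[s&m][:,:2].astype(np.float32)))
print(np.histogram(P[:,2],bins=np.arange(-.01,.08,.004)))
E
```

```text
3438 [ 0.5899504  -0.05648227  0.03523412]
((0.5915570259094238, -0.05745477229356766), (0.1534447818994522, 0.23705199360847473), 2.3209991455078125)
(array([ 338, 3029, 4261, 1222,  265,   39,   41,  140,  179,  199, 1486,
       2137,  369,  187,  210,  124,   63,   32,    3,    0,    0,    0]), array([-0.01 , -0.006, -0.002,  0.002,  0.006,  0.01 ,  0.014,  0.018,
        0.022,  0.026,  0.03 ,  0.034,  0.038,  0.042,  0.046,  0.05 ,
        0.054,  0.058,  0.062,  0.066,  0.07 ,  0.074,  0.078]))
```

View pics/topzoom.png

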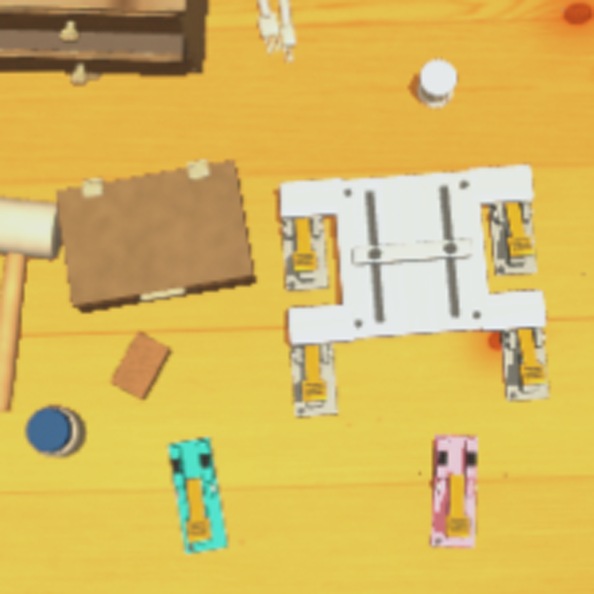

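View pics/mask.png

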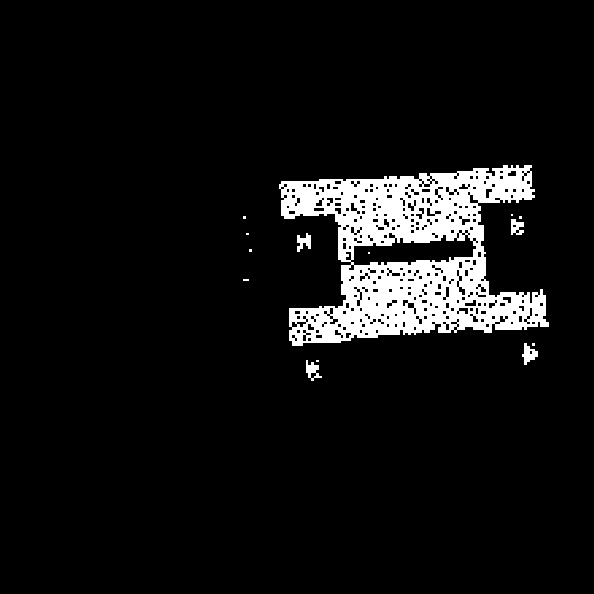

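```bash
python3 - <<'E'
from h import *
d=dict(np.load("top0.npz"))
z=np.array([[282,183],[531,166],[547,326],[290,344]])/2.7+[210,110]
P=ray(d,z-.2,.036); print(P.round(4)); c=P.mean(0); print("c",c)
for a,b in((0,1),(1,2),(2,3),(3,0)): print(np.linalg.norm(P[a]-P[b]), np.degrees(np.arctan2(*(P[b]-P[a])[[1,0]])))
# line directions
hsv=cv2.cvtColor(d["color"],cv2.COLOR_RGB2HSV)
m=np.zeros((400,640),np.uint8); m[165:250,305:420]=((hsv[...,1]<70)&(hsv[...,2]>170)&(abs(d["z_map"]-1.25)<.02))[165:250,305:420]
m=cv2.morphologyEx(m,cv2.MORPH_OPEN,np.ones((7,7)))
vs,us=np.where(m); Q=ray(d,np.c_[us,vs],.036); print("rect",cv2.minAreaRect(Q[:,:2].astype(np.float32)),Q.mean(0))
cc=np.array([0.5915,-.0573]);
E
```

```text
[[ 0.6621  0.0614  0.036 ]
 [ 0.6713 -0.174   0.036 ]
 [ 0.5191 -0.1804  0.036 ]
 [ 0.5101  0.0579  0.036 ]]
c [ 0.5906607  -0.05876094  0.036     ]
0.2355759308922971 -87.78520818672216
0.15223448310109883 -177.60680090660952
0.2384824725576339 92.17554674431668
0.15208984828212738 1.2983886949787946
rect ((0.5434967279434204, -0.05941535532474518), (0.057441242039203644, 0.23730012774467468), 2.492600679397583) [ 0.53886168 -0.05545121  0.036     ]
```

```bash
cat >> h.py <<'E'
C=np.array([0.591,-.058]); YAW=np.radians(2.24)
def pl(x,y): c,s=np.cos(YAW),np.sin(YAW); return C+[c*x-s*y,s*x+c*y]
def go(target,yawdeg=None):
    from rig import readout
    s=readout.get_state(); T=q2R(s["ee_rot"]); 
    print("clock",s["clock"],"pos",s["position"].round(4),"F",s["contact_force"].round(2),"w",round(s["width"],4))
    print("T\n",T.round(3))
    print("units in tool axes",(T.T@(np.array(target)-s["position"])/.06).round(2))
    # desired: x down, y along plate y or negative
    for sg in (1,-1):
        c,ss=np.cos(YAW),np.sin(YAW); y=sg*np.array([-ss,c,0]); x=np.array([0,0,-1]); D=np.c_[x,y,np.cross(x,y)]
        print("rot units",(np.degrees(R.from_matrix(T.T@D).as_rotvec())/4).round(2))
E
python3 - <<'E'
from h import *
for a in((-.06,.1),(-.06,-.1),(.06,.1),(.06,-.1)): print(pl(*a).round(4))
go([*pl(-.06,.1),.09])
E
```

```text
[0.5271 0.0396]
[ 0.535  -0.1603]
[0.647  0.0443]
[ 0.6549 -0.1556]
clock 0.15 pos [0.128  0.5601 0.2085] F [ 0.03 -0.45  0.57] w 0.0856
T
 [[-0.     0.223  0.975]
 [-0.001  0.975 -0.223]
 [-1.    -0.001 -0.   ]]
units in tool axes [ 1.98 -6.97  8.42]
rot units [-3.78 -0.    0.02]
rot units [4.122e+01 3.000e-02 1.000e-02]
```

Request:
{"fn": "carry_out", "kwargs": {"deltas": [0,0,0,-0.95,0,0,-1,0,-0.3,0.2,-0.95,0,0,-1,0,-0.6,0.4,-0.95,0,0,-1,0,-0.7,0.5,-0.93,0,0,-1,0,-0.7,0.5,0,0,0,-1,0,-0.7,0.5,0,0,0,-1,0,-0.7,0.5,0,0,0,-1,0,-0.7,0.5,0,0,0,-1,0,-0.7,0.5,0,0,0,-1,0,-0.7,0.5,0,0,0,-1], "newtons": 20}}

```text
clock: 1.4
position: [0.3771, 0.2139, 0.2092]
ee_rot: [0.707, -0.014, 0.707, 0.014]
contact_force: [-0.1, 0.1, -0.8]
width: 0.0002
```

```bash
python3 - <<'E'
from h import *
go([*pl(-.06,.1),.08])
E
```

```text
clock 1.4 pos [0.3771 0.2139 0.2092] F [-0.06  0.14 -0.79] w 0.0002
T
 [[ 0.    -0.039  0.999]
 [ 0.     0.999  0.039]
 [-1.     0.     0.   ]]
units in tool axes [ 2.15 -3.    2.38]
rot units [ 0.  0. -0.]
rot units [-4.5e+01  1.0e-02  1.0e-02]
```

Request:
{"fn": "carry_out", "kwargs": {"deltas": [0,-0.7,0.56,0,0,0,-1,0,-0.7,0.56,0,0,0,-1,0.2,-0.7,0.56,0,0,0,-1,0.6,-0.6,0.45,0,0,0,-1,0.6,-0.1,0.1,0,0,0,-1,0.4,0,0,0,0,0,-1,0,0,0,0,0,0,-1]}}

```text
clock: 2.28
position: [0.5147, 0.0525, 0.0991]
ee_rot: [0.705, -0.013, 0.709, 0.014]
contact_force: [0.8, 0.8, -0.1]
width: 0.0001
```

```bash
python3 - <<'E'
from h import *
from rig import eyes
go([*pl(-.06,.1),.04])
for n in ["scene","wrist"]:
    d=eyes.get_image(n); np.savez(n+"1.npz",**d)
    im=d["color"][:,:,::-1].copy()
    pts=[[*pl(a,b),.036] for a in(-.06,.06) for b in (.1,-.1)]+[[*pl(a-.06,b),.051] for a in(-.06,.06) for b in (.1,-.1)]
    for p in proj(d,pts): cv2.circle(im,tuple(int(round(v)) for v in p),1,(0,0,255),-1)
    if n=="scene": im=cv2.resize(im[160:310,250:450],None,fx=4,fy=4)
    cv2.imwrite(f"pics/{n}1.png",im)
E
```

```text
clock 2.275 pos [0.5147 0.0525 0.0991] F [ 0.77  0.77 -0.12] w 0.0001
T
 [[-0.006 -0.039  0.999]
 [ 0.     0.999  0.039]
 [-1.     0.001 -0.006]]
units in tool axes [ 0.98 -0.22  0.2 ]
rot units [-0.01 -0.08 -0.01]
rot units [ 4.499e+01 -1.000e-02  1.200e-01]
```

View pics/scene1.png

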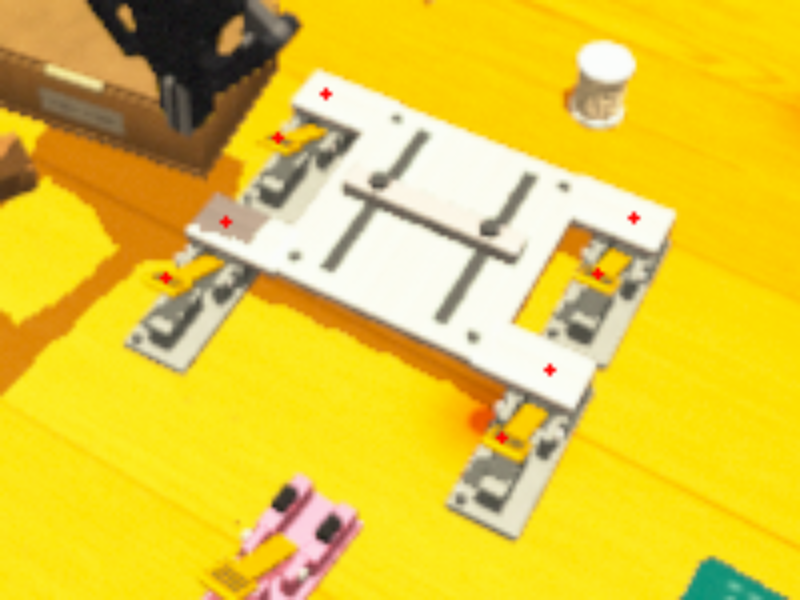

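View pics/wrist1.png

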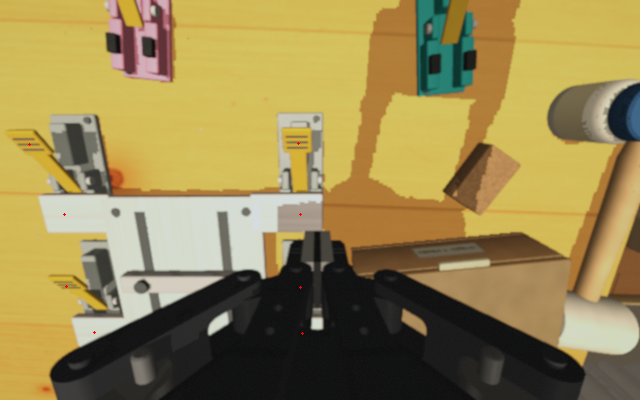

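```bash
python3 - <<'E'
from h import *
d=dict(np.load("top0.npz"))
vs,us=np.mgrid[170:223,233:303]; P=depthpts(d,vs=vs.ravel(),us=us.ravel())
P=P[P[:,2]>.03]; print(np.percentile(P[:,2],[5,50,95]),np.percentile(P[:,0],[1,99]),np.percentile(P[:,1],[1,99]))
go([*pl(-.06,.1),.042])
E
```

```text
[0.05438619 0.05894665 0.06307088] [0.55354206 0.67547168] [0.0954258  0.26253055]
clock 2.375 pos [0.517  0.0527 0.1017] F [ 0.35 -0.19  0.26] w 0.0
T
 [[ 0.001 -0.039  0.999]
 [ 0.     0.999  0.039]
 [-1.     0.     0.001]]
units in tool axes [ 0.99 -0.23  0.16]
rot units [ 0.    0.01 -0.  ]
rot units [-4.5e+01  0.0e+00  1.0e-02]
```

Request:
{"fn": "carry_out", "kwargs": {"deltas": [0,-0.23,0.16,0,0,0,-1,0.5,0,0,0,0,0,-1,0.4,0,0,0,0,0,-1,0,0,0,0,0,0,-1,0,0,0,0,0,0,-1]}}

```text
clock: 3.0
position: [0.5284, 0.0389, 0.0485]
ee_rot: [0.708, -0.014, 0.706, 0.014]
contact_force: [-0.3, -0.6, 0.1]
width: 0.0002
```

```bash
python3 - <<'E'
from h import *
go([*pl(-.06,.1),.036])
E
```

```text
clock 3.0 pos [0.5284 0.0389 0.0485] F [-0.28 -0.62  0.08] w 0.0002
T
 [[ 0.003 -0.039  0.999]
 [-0.     0.999  0.039]
 [-1.    -0.     0.003]]
units in tool axes [ 0.21  0.01 -0.02]
rot units [-0.    0.04  0.  ]
rot units [ 4.5e+01  1.0e-02 -6.0e-02]
```

Request:
{"fn": "carry_out", "kwargs": {"deltas": [0.15,0,0,0,0,0,-1,0.05,0,0,0,0,0,-1,0,0,0,0,0,0,-1]}}

```text
clock: 3.38
position: [0.5266, 0.0393, 0.0351]
ee_rot: [0.707, -0.014, 0.707, 0.014]
contact_force: [-0.4, 0.0, -0.1]
width: -0.0002
```

Request:
{"fn": "carry_out", "kwargs": {"deltas": [0.03,0,0,0,0,0,-1,0,0,0,0,0,0,-1]}}

```text
clock: 3.62
position: [0.5268, 0.0393, 0.0334]
ee_rot: [0.707, -0.014, 0.707, 0.014]
contact_force: [0.3, -0.3, 0.8]
width: -0.0001
```

Request:
{"fn": "carry_out", "kwargs": {"deltas": [0.03,0,0,0,0,0,-1,0,0,0,0,0,0,-1]}}

```text
clock: 3.88
position: [0.5267, 0.0393, 0.0315]
ee_rot: [0.707, -0.014, 0.707, 0.014]
contact_force: [-0.4, 0.5, 0.1]
width: 0.0
```

Request:
{"fn": "carry_out", "kwargs": {"deltas": [0.03,0,0,0,0,0,-1,0,0,0,0,0,0,-1]}}

```text
clock: 4.12
position: [0.5267, 0.0393, 0.0296]
ee_rot: [0.707, -0.014, 0.707, 0.014]
contact_force: [0.0, 0.7, 0.4]
width: -0.0001
```

```bash
python3 - <<'E'
from h import *
from rig import eyes
go([*pl(-.06,.1),.036])
for n in ["scene","wrist"]:
    d=eyes.get_image(n)
    im=d["color"][:,:,::-1].copy()
    if n=="scene": im=cv2.resize(im[160:310,250:450],None,fx=4,fy=4)
    else: im=cv2.resize(im[90:290,200:420],None,fx=3,fy=3)
    cv2.imwrite(f"pics/{n}2.png",im)
E
```

```text
clock 4.125 pos [0.5267 0.0393 0.0296] F [0.   0.67 0.39] w -0.0001
T
 [[-0.    -0.039  0.999]
 [ 0.     0.999  0.039]
 [-1.     0.    -0.   ]]
units in tool axes [-0.11  0.    0.01]
rot units [-0. -0. -0.]
rot units [ 4.5e+01 -0.0e+00  1.0e-02]
```

View pics/scene2.png

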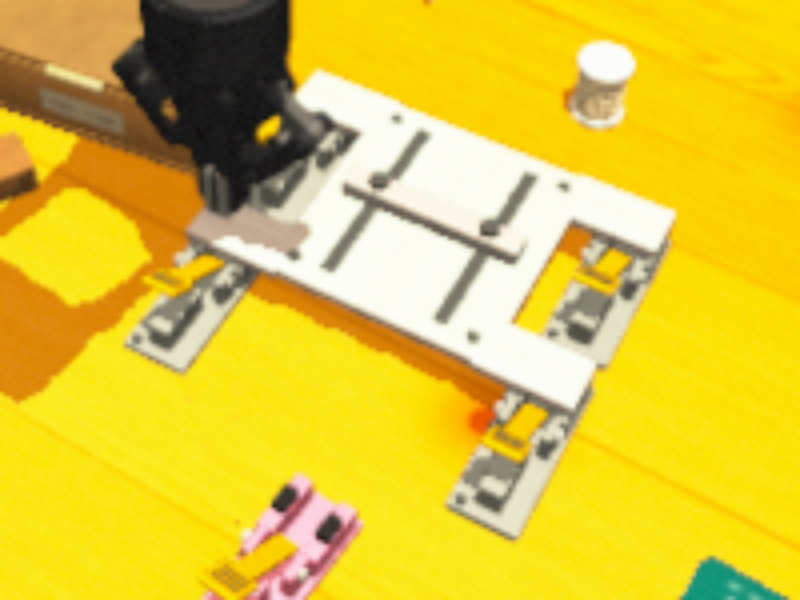

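View pics/wrist2.png

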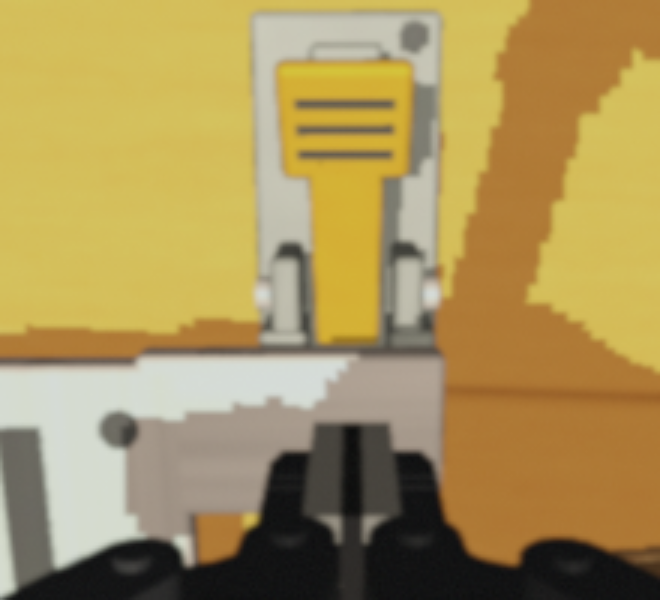

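```bash
python3 - <<'E'
from h import *
from rig import eyes,readout
s=readout.get_state()
for n in ["scene","wrist","top"]:
    d=eyes.get_image(n); np.savez(n+"2.npz",**d)
    im=d["color"][:,:,::-1].copy()
    a=proj(d,[s["position"],[*pl(-.06,.1),.036]]); print(n,a.round(1))
    x,y=a[0].round().astype(int)
    c=cv2.resize(im[y-50:y+50,x-60:x+60],None,fx=6,fy=6,interpolation=cv2.INTER_NEAREST)
    for p,col in zip(a,[(0,0,255),(255,0,0)]):
        q=(p-[x-60,y-50]+.5)*6; cv2.circle(c,tuple(int(v) for v in q),4,col,-1)
    cv2.imwrite(f"pics/{n}3.png",c)
E
```

```text
scene [[305.9 216.6]
 [305.8 214.7]]
wrist [[316.1 231.2]
 [316.5 235.8]]
top [[324.5 230.6]
 [324.4 230.2]]
```

View pics/scene3.png

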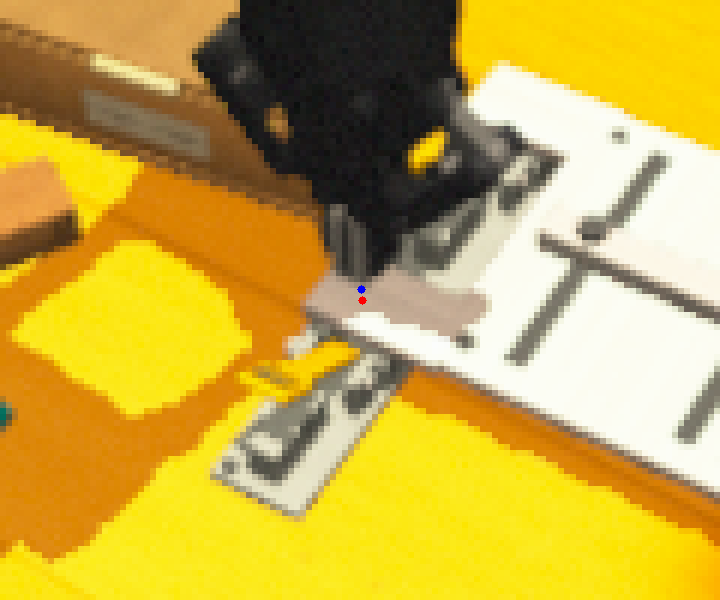

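View pics/wrist3.png

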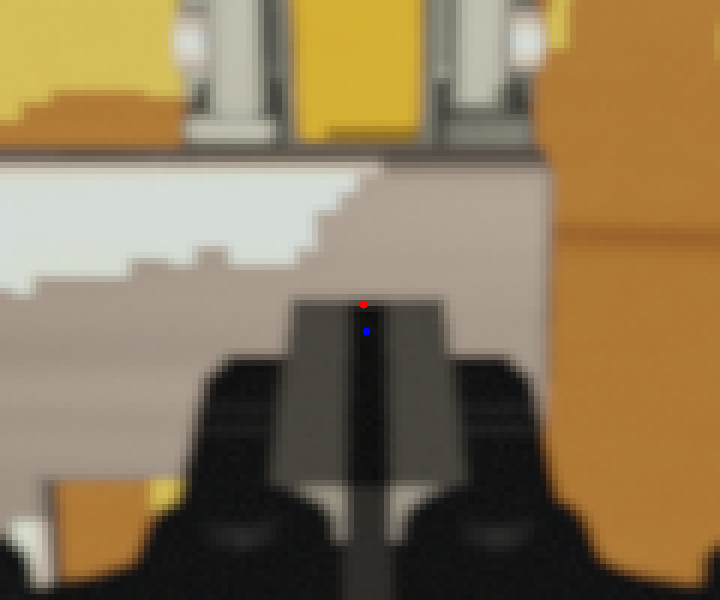

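Request:
{"fn": "carry_out", "kwargs": {"deltas": [0.03,0,0,0,0,0,-1,0,0,0,0,0,0,-1]}}

```text
clock: 4.62
position: [0.5266, 0.0393, 0.0278]
ee_rot: [0.707, -0.014, 0.707, 0.014]
contact_force: [-0.6, -0.2, -0.3]
width: 0.0001
```

Request:
{"fn": "carry_out", "kwargs": {"deltas": [0.03,0,0,0,0,0,-1,0,0,0,0,0,0,-1]}}

```text
clock: 4.88
position: [0.5267, 0.0393, 0.026]
ee_rot: [0.707, -0.014, 0.707, 0.014]
contact_force: [0.3, -0.2, 1.2]
width: 0.0002
```

Request:
{"fn": "carry_out", "kwargs": {"deltas": [0.03,0,0,0,0,0,-1,0,0,0,0,0,0,-1]}}

```text
clock: 5.12
position: [0.5267, 0.0393, 0.0242]
ee_rot: [0.707, -0.014, 0.707, 0.014]
contact_force: [-0.1, 0.0, -0.2]
width: -0.0001
```

```bash
python3 - <<'E'
from h import *
from rig import eyes,readout
s=readout.get_state()
d0=None
outs=[]
for n in ["scene","wrist"]:
    d=eyes.get_image(n); np.savez(n+"4.npz",**d)
    o=dict(np.load(n+"2.npz"))
    a=proj(d,[s["position"]]); print(n,a.round(1), d["origin"])
    x,y=a[0].round().astype(int)
    c=[cv2.resize(i["color"][y-40:y+40,x-32:x+33,::-1],None,fx=6,fy=6,interpolation=cv2.INTER_NEAREST) for i in (o,d)]
    cv2.imwrite(f"pics/{n}5.png",np.hstack(c))
    if n=="wrist":
        for v in range(215,250,3): print(v,d["z_map"][v,[296,306,312,316,322,332,345]].round(3))
E
```

```text
scene [[306.  218.2]] [ 0.08890976 -0.28527454  0.6798072 ]
wrist [[316.  231.1]] [0.45905366 0.03694441 0.18921402]
215 [0.162 0.162 0.161 0.161 0.161 0.162 0.161]
218 [0.162 0.162 0.162 0.161 0.163 0.162 0.163]
221 [0.161 0.163 0.163 0.163 0.163 0.162 0.161]
224 [0.163 0.163 0.163 0.162 0.163 0.162 0.163]
227 [0.164 0.164 0.161 0.163 0.165 0.163 0.165]
230 [0.164 0.164 0.165 0.164 0.163 0.164 0.164]
233 [0.165 0.145 0.145 0.145 0.146 0.165 0.165]
236 [0.165 0.141 0.141 0.    0.142 0.165 0.165]
239 [0.165 0.139 0.138 0.138 0.138 0.166 0.166]
242 [0.144 0.135 0.134 0.135 0.136 0.146 0.166]
245 [0.14  0.13  0.131 0.131 0.13  0.141 0.166]
248 [0.138 0.129 0.128 0.128 0.    0.137 0.137]
```

View pics/scene5.png

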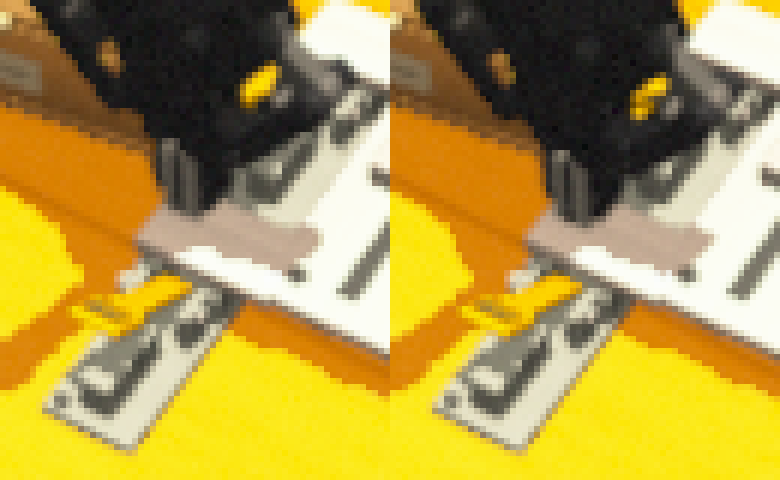

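View pics/wrist5.png

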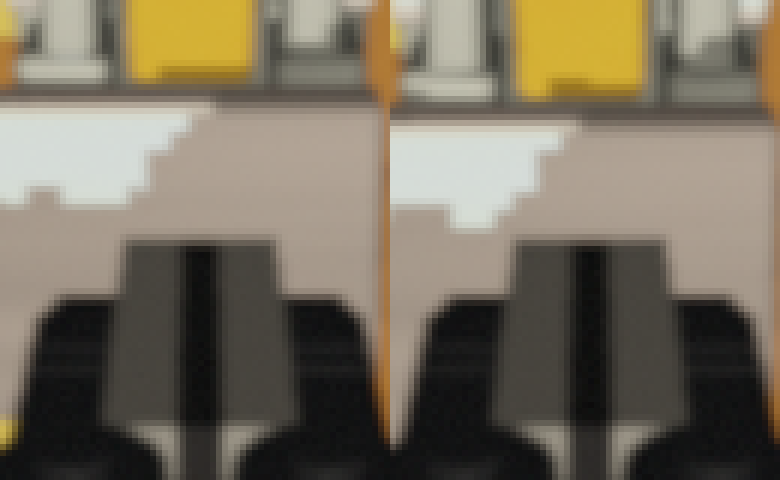

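```bash
python3 - <<'E'
from h import *
d=dict(np.load("wrist4.npz"))
print(depthpts(d,np.array([306,312,322,326]),np.array([232,232,232,232])).round(4))
print(depthpts(d,np.array([306,316,330,345,300]),np.array([222,222,222,236,224])).round(4))
s=dict(np.load("scene4.npz"))
vs,us=np.mgrid[222:226,300:312];P=depthpts(s,us.ravel(),vs.ravel());print(P.mean(0))
print(d["z_map"][231:235,306])
E
```

```text
[[0.5157 0.0338 0.0528]
 [0.5157 0.0368 0.0524]
 [0.5153 0.0419 0.0529]
 [0.5149 0.0439 0.0537]]
[[0.5166 0.0332 0.0358]
 [0.516  0.0389 0.037 ]
 [0.5161 0.0468 0.0358]
 [0.5241 0.0558 0.0363]
 [0.5176 0.0299 0.0367]]
[0.51320267 0.03142479 0.02410804]
[0.14905697 0.14654896 0.145447   0.1433124 ]
```

```bash
python3 - <<'E'
from h import *
from rig import readout
s=dict(np.load("scene4.npz"))
for z in (.024,.03,.036,.042,.048,.054): print(z,ray(s,[[305,215]],z).round(4), proj(s,[[.516,.039,z]]))
st=readout.get_state(); print(st["position"],st["effort"].round(2),st["qpos"])
E
```

```text
0.024 [[0.5336 0.0467 0.024 ]] [[303.44169087 221.33731657]]
0.03 [[0.5296 0.0437 0.03  ]] [[303.34363616 219.67336349]]
0.036 [[0.5255 0.0407 0.036 ]] [[303.24456702 217.99206683]]
0.042 [[0.5214 0.0376 0.042 ]] [[303.14446776 216.2931564 ]]
0.048 [[0.5173 0.0346 0.048 ]] [[303.04332237 214.57635641]]
0.054 [[0.5133 0.0315 0.054 ]] [[302.94111452 212.84138532]]
[0.52679913 0.03928495 0.02438283] [ -0.   -41.04 -17.87   0.     0.    -0.  ] [-5.73935275e-02  3.79314514e-01  1.86805799e+00  1.27824157e-04
  8.94250921e-01 -1.66733432e+00]
```

Request:
{"fn": "carry_out", "kwargs": {"deltas": [0.05,0,0,0,0,0,-1,0.03,0,0,0,0,0,-1]}}

```text
clock: 5.48
position: [0.5267, 0.0393, 0.0194]
ee_rot: [0.707, -0.014, 0.707, 0.014]
contact_force: [-0.5, -0.3, 0.7]
width: -0.0001
```

Request:
{"fn": "carry_out", "kwargs": {"deltas": [0.03,0,0,0,0,0,-1,0,0,0,0,0,0,-1]}}

```text
clock: 5.72
position: [0.5266, 0.0393, 0.0176]
ee_rot: [0.707, -0.014, 0.707, 0.014]
contact_force: [1.1, -0.4, 1.1]
width: -0.0001
```

Request:
{"fn": "carry_out", "kwargs": {"deltas": [0.03,0,0,0,0,0,-1,0,0,0,0,0,0,-1]}}

```text
clock: 5.98
position: [0.5267, 0.0393, 0.0159]
ee_rot: [0.707, -0.014, 0.707, 0.014]
contact_force: [-0.4, 0.5, 1.0]
width: 0.0002
```

Request:
{"fn": "carry_out", "kwargs": {"deltas": [0.03,0,0,0,0,0,-1,0,0,0,0,0,0,-1]}}

```text
clock: 6.22
position: [0.5267, 0.0393, 0.0141]
ee_rot: [0.707, -0.014, 0.707, 0.014]
contact_force: [-0.3, -0.3, 0.5]
width: -0.0
```

Request:
{"fn": "carry_out", "kwargs": {"deltas": [0.03,0,0,0,0,0,-1,0,0,0,0,0,0,-1]}}

```text
clock: 6.48
position: [0.5268, 0.0393, 0.0139]
ee_rot: [0.707, -0.014, 0.707, 0.014]
contact_force: [-3.3, 0.4, 11.0]
width: 0.0
```

Request:
{"fn": "carry_out", "kwargs": {"deltas": [0.02,0,0,0,0,0,-1,0,0,0,0,0,0,-1]}}

```text
clock: 6.72
position: [0.5269, 0.0392, 0.0138]
ee_rot: [0.707, -0.014, 0.707, 0.014]
contact_force: [-5.9, 0.8, 20.0]
width: 0.0
```

Request:
{"fn": "carry_out", "kwargs": {"deltas": [0.02,0,0,0,0,0,-1,0,0,0,0,0,0,-1]}}

```text
clock: 6.98
position: [0.5269, 0.0393, 0.0137]
ee_rot: [0.708, -0.014, 0.706, 0.014]
contact_force: [-7.5, -0.2, 28.7]
width: 0.0
```

Request:
{"fn": "carry_out", "kwargs": {"deltas": [-0.4,0,0,0,0,0,-1,-0.4,0,0,0,0,0,-1,0,-0.8,0,0,0,0,-1,0,-0.9,0,0,0,0,-1,0,-0.9,0,0,0,0,-1,0,-0.73,0,0,0,0,-1,0,0,0,0,0,0,-1,0,0,0,0,0,0,-1]}}

```text
clock: 7.98
position: [0.5341, -0.1599, 0.0577]
ee_rot: [0.707, -0.013, 0.707, 0.014]
contact_force: [0.1, 0.5, 0.2]
width: 0.0003
```

```bash
python3 - <<'E'
from h import *
go([*pl(-.06,-.1),.020])
E
```

```text
clock 7.975 pos [ 0.5341 -0.1599  0.0577] F [0.07 0.51 0.2 ] w 0.0003
T
 [[-0.001 -0.038  0.999]
 [ 0.001  0.999  0.038]
 [-1.     0.001 -0.001]]
units in tool axes [ 0.63 -0.01  0.01]
rot units [-0.01 -0.01 -0.02]
rot units [ 4.499e+01 -3.000e-02  2.000e-02]
```

Request:
{"fn": "carry_out", "kwargs": {"deltas": [0.4,0,0,0,0,0,-1,0.23,0,0,0,0,0,-1,0.05,0,0,0,0,0,-1,0,0,0,0,0,0,-1]}}

```text
clock: 8.48
position: [0.5347, -0.1599, 0.0172]
ee_rot: [0.707, -0.014, 0.707, 0.014]
contact_force: [-0.1, -0.1, 0.1]
width: 0.0004
```

Request:
{"fn": "carry_out", "kwargs": {"deltas": [0.04,0,0,0,0,0,-1,0,0,0,0,0,0,-1]}}

```text
clock: 8.72
position: [0.5348, -0.1604, 0.0151]
ee_rot: [0.707, -0.014, 0.707, 0.014]
contact_force: [0.4, 0.4, -1.1]
width: 0.0001
```

Request:
{"fn": "carry_out", "kwargs": {"deltas": [0.02,0,0,0,0,0,-1,0,0,0,0,0,0,-1]}}

```text
clock: 8.98
position: [0.5349, -0.1605, 0.0139]
ee_rot: [0.707, -0.014, 0.707, 0.014]
contact_force: [-0.8, 0.1, 4.2]
width: 0.0002
```

Request:
{"fn": "carry_out", "kwargs": {"deltas": [0.02,0,0,0,0,0,-1,0,0,0,0,0,0,-1]}}

```text
clock: 9.22
position: [0.5349, -0.1606, 0.0139]
ee_rot: [0.707, -0.014, 0.707, 0.014]
contact_force: [-2.1, 0.8, 10.5]
width: 0.0002
```

Request:
{"fn": "carry_out", "kwargs": {"deltas": [-0.4,0,0,0,0,0,-1,-0.4,0,0,0,0,0,-1,0,0,0.7,0,0,0,-1,0,0,0.7,0,0,0,-1,0,0,0.6,0,0,0,-1,0,0,0,0,0,0,-1,0,0,0,0,0,0,-1]}}

```text
clock: 10.1
position: [0.6532, -0.1554, 0.0596]
ee_rot: [0.706, -0.014, 0.708, 0.014]
contact_force: [-0.7, 0.2, 0.1]
width: -0.0002
```

```bash
python3 - <<'E'
from h import *
go([*pl(.06,-.1),.017])
E
```

```text
clock 10.1 pos [ 0.6532 -0.1554  0.0596] F [-0.72  0.17  0.13] w -0.0002
T
 [[-0.002 -0.039  0.999]
 [ 0.001  0.999  0.039]
 [-1.     0.001 -0.002]]
units in tool axes [ 0.71 -0.    0.03]
rot units [ 0.   -0.03 -0.01]
rot units [-4.5e+01  2.0e-02 -5.0e-02]
```

Request:
{"fn": "carry_out", "kwargs": {"deltas": [0.4,0,0,0,0,0,-1,0.27,0,0,0,0,0,-1,0.04,0,0,0,0,0,-1,0,0,0,0,0,0,-1]}}

```text
clock: 10.6
position: [0.6544, -0.1558, 0.018]
ee_rot: [0.707, -0.014, 0.707, 0.014]
contact_force: [-0.1, 0.2, 0.6]
width: -0.0002
```

Request:
{"fn": "carry_out", "kwargs": {"deltas": [0.03,0,0,0,0,0,-1,0,0,0,0,0,0,-1]}}

```text
clock: 10.85
position: [0.6548, -0.1558, 0.0165]
ee_rot: [0.707, -0.014, 0.707, 0.014]
contact_force: [-0.6, 0.4, -0.4]
width: 0.0001
```

Request:
{"fn": "carry_out", "kwargs": {"deltas": [0.02,0,0,0,0,0,-1,0,0,0,0,0,0,-1]}}

```text
clock: 11.1
position: [0.6545, -0.1556, 0.0148]
ee_rot: [0.707, -0.014, 0.707, 0.014]
contact_force: [-0.3, -0.0, 0.4]
width: -0.0003
```

Request:
{"fn": "carry_out", "kwargs": {"deltas": [0.02,0,0,0,0,0,-1,0,0,0,0,0,0,-1]}}

```text
clock: 11.35
position: [0.6547, -0.1557, 0.0139]
ee_rot: [0.707, -0.014, 0.707, 0.014]
contact_force: [-0.2, 0.1, 1.7]
width: -0.0003
```

Request:
{"fn": "carry_out", "kwargs": {"deltas": [0.02,0,0,0,0,0,-1,0,0,0,0,0,0,-1]}}

```text
clock: 11.6
position: [0.6548, -0.1558, 0.0127]
ee_rot: [0.707, -0.014, 0.707, 0.014]
contact_force: [-0.2, 0.9, 3.6]
width: 0.0
```

Request:
{"fn": "carry_out", "kwargs": {"deltas": [0.02,0,0,0,0,0,-1,0,0,0,0,0,0,-1]}}

```text
clock: 11.85
position: [0.6549, -0.1558, 0.0114]
ee_rot: [0.707, -0.014, 0.707, 0.014]
contact_force: [0.3, 0.6, 4.0]
width: 0.0002
```

Rear right gives (2.5 mm at 4 N). Press on to the stop.

Request:
{"fn": "carry_out", "kwargs": {"deltas": [0.03,0,0,0,0,0,-1,0,0,0,0,0,0,-1]}}

```text
clock: 12.1
position: [0.655, -0.1559, 0.0101]
ee_rot: [0.707, -0.014, 0.707, 0.014]
contact_force: [-0.6, 0.5, 7.6]
width: 0.0001
```

Request:
{"fn": "carry_out", "kwargs": {"deltas": [0.03,0,0,0,0,0,-1,0,0,0,0,0,0,-1,0,0,0,0,0,0,-1]}}

```text
clock: 12.48
position: [0.655, -0.1559, 0.0099]
ee_rot: [0.708, -0.014, 0.706, 0.014]
contact_force: [-2.5, 0.6, 14.4]
width: 0.0
```

Request:
{"fn": "carry_out", "kwargs": {"deltas": [-0.4,0,0,0,0,0,-1,-0.47,0,0,0,0,0,-1,0,0,-0.5,0,0,0,-1,0,0,-0.5,0,0,0,-1,0,0,0,0,0,0,-1,0,0,0,0,0,0,-1]}}

```text
clock: 13.22
position: [0.5951, -0.1581, 0.0594]
ee_rot: [0.707, -0.014, 0.707, 0.014]
contact_force: [-0.1, -0.5, 0.3]
width: 0.0001
```

```bash
python3 - <<'E'
from h import *
from rig import eyes
go([*pl(-.003,-.1),.038])
d=eyes.get_image("wrist")
im=d["color"][:,:,::-1].copy()
for p in proj(d,[[*pl(0,-.1),.051],[*pl(.06,-.1),.036]]): cv2.circle(im,tuple(int(round(v)) for v in p),2,(0,0,255),-1)
cv2.imwrite("pics/wrist6.png",im)
E
```

```text
clock 13.225 pos [ 0.5951 -0.1581  0.0594] F [-0.12 -0.47  0.31] w 0.0001
T
 [[ 0.    -0.039  0.999]
 [ 0.     0.999  0.039]
 [-1.     0.     0.   ]]
units in tool axes [ 0.36  0.   -0.05]
rot units [-0.    0.01 -0.  ]
rot units [ 4.5e+01 -0.0e+00 -1.0e-02]
```

View pics/wrist6.png

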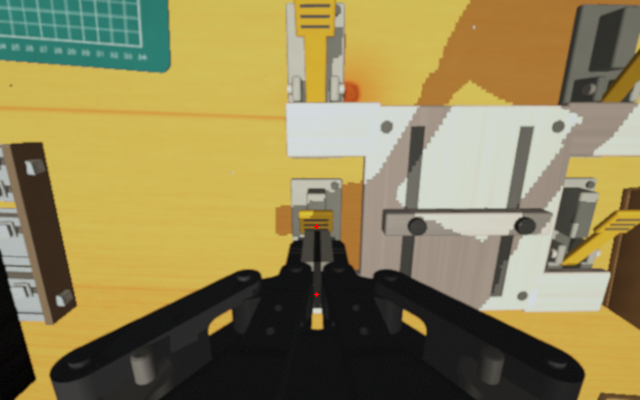

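Request:
{"fn": "carry_out", "kwargs": {"deltas": [0.3,0,-0.05,0,0,0,-1,0.1,0,0,0,0,0,-1,0,0,0,0,0,0,-1]}}

```text
clock: 13.65
position: [0.5918, -0.158, 0.0351]
ee_rot: [0.707, -0.014, 0.707, 0.014]
contact_force: [-0.2, -0.0, -0.3]
width: -0.0002
```

Request:
{"fn": "carry_out", "kwargs": {"deltas": [0.06,0,-0.01,0,0,0,-1,0.06,0,-0.01,0,0,0,-1,0,0,0,0,0,0,-1]}}

```text
clock: 14.02
position: [0.5903, -0.1585, 0.0292]
ee_rot: [0.707, -0.014, 0.707, 0.014]
contact_force: [-1.3, -0.9, 2.1]
width: -0.0001
```

Request:
{"fn": "carry_out", "kwargs": {"deltas": [0.06,0,-0.02,0,0,0,-1,0.06,0,-0.02,0,0,0,-1,0,0,0,0,0,0,-1]}}

```text
clock: 14.4
position: [0.5874, -0.1585, 0.0216]
ee_rot: [0.707, -0.014, 0.707, 0.014]
contact_force: [-2.5, -0.3, 4.3]
width: 0.0001
```

Request:
{"fn": "carry_out", "kwargs": {"deltas": [0.06,0,-0.02,0,0,0,-1,0.06,0,-0.02,0,0,0,-1,0,0,0,0,0,0,-1]}}

```text
clock: 14.78
position: [0.5856, -0.1585, 0.0143]
ee_rot: [0.707, -0.014, 0.707, 0.014]
contact_force: [-1.6, -0.9, 2.1]
width: -0.0001
```

Request:
{"fn": "carry_out", "kwargs": {"deltas": [0.06,0,-0.01,0,0,0,-1,0.05,0,0,0,0,0,-1,0,0,0,0,0,0,-1]}}

```text
clock: 15.15
position: [0.585, -0.1584, 0.0072]
ee_rot: [0.707, -0.014, 0.707, 0.014]
contact_force: [-0.8, -0.8, 1.4]
width: 0.0003
```

Request:
{"fn": "carry_out", "kwargs": {"deltas": [0.03,0,0,0,0,0,-1,0,0,0,0,0,0,-1]}}

```text
clock: 15.4
position: [0.5851, -0.1584, 0.0056]
ee_rot: [0.707, -0.014, 0.707, 0.014]
contact_force: [-1.8, -0.0, 2.3]
width: -0.0003
```

Request:
{"fn": "carry_out", "kwargs": {"deltas": [0.03,0,0,0,0,0,-1,0,0,0,0,0,0,-1]}}

```text
clock: 15.65
position: [0.5852, -0.1584, 0.005]
ee_rot: [0.707, -0.014, 0.707, 0.014]
contact_force: [-3.5, 0.3, 9.1]
width: 0.0
```

Request:
{"fn": "carry_out", "kwargs": {"deltas": [0.03,0,0,0,0,0,-1,0,0,0,0,0,0,-1]}}

```text
clock: 15.9
position: [0.5852, -0.1584, 0.0046]
ee_rot: [0.707, -0.014, 0.707, 0.014]
contact_force: [-5.4, -0.1, 17.7]
width: -0.0
```

Request:
{"fn": "carry_out", "kwargs": {"deltas": [-0.3,0,0,0,0,0,-1,-0.8,0,0,0,0,0,-1,-0.9,0,0,0,0,0,-1,-0.9,0,0,0,0,0,-1,-0.5,0,-0.8,0,0,0,-1,0,0,-0.9,0,0,0,-1,0,0,-0.9,0,0,0,-1,0,0,0,0,0,0,-1]}}

```text
clock: 16.9
position: [0.4257, -0.1633, 0.2059]
ee_rot: [0.707, -0.013, 0.707, 0.014]
contact_force: [0.5, -0.2, 0.5]
width: -0.0
```

```bash
python3 - <<'E'
from h import *
from rig import eyes
go([*pl(0,-.1),.051])
for n in ["scene","wrist","top"]:
    d=eyes.get_image(n); np.savez(n+"7.npz",**d)
    im=d["color"][:,:,::-1].copy()
    if n=="scene": im=cv2.resize(im[150:320,180:450],None,fx=2.9,fy=2.9)
    if n=="top":
        im=cv2.resize(im[110:330,210:430],None,fx=2.7,fy=2.7)
        o=dict(np.load("top0.npz"))
    cv2.imwrite(f"pics/{n}7.png",im)
    for y in (.1,-.1):
        for x in (-.06,.06):
            u,v=proj(d,[[*pl(x-.067,y),.028]])[0].round().astype(int)
            u2,v2=proj(d,[[*pl(x,y),.036]])[0].round().astype(int)
            def md(u,v):
                if not(2<u<637 and 2<v<397): return None
                vs,us=np.mgrid[v-2:v+3,u-2:u+3]; return np.median(depthpts(d,us.ravel(),vs.ravel())[:,2]).round(4)
            print(n,x,y,"tab",md(u,v),"ear",md(u2,v2))
E
```

```text
clock 16.9 pos [ 0.4257 -0.1633  0.2059] F [ 0.48 -0.19  0.47] w -0.0
T
 [[-0.001 -0.037  0.999]
 [ 0.001  0.999  0.037]
 [-1.     0.001 -0.001]]
units in tool axes [ 2.58 -0.02  2.82]
rot units [-0.03 -0.02 -0.02]
rot units [ 4.497e+01 -3.000e-02  3.000e-02]
scene -0.06 0.1 tab 0.0221 ear 0.0352
scene 0.06 0.1 tab 0.0217 ear 0.0355
scene -0.06 -0.1 tab 0.0228 ear 0.0358
scene 0.06 -0.1 tab 0.0267 ear 0.3071
wrist -0.06 0.1 tab 0.0239 ear 0.037
wrist 0.06 0.1 tab 0.024 ear 0.3055
wrist -0.06 -0.1 tab 0.0243 ear 0.2623
wrist 0.06 -0.1 tab 0.2659 ear 0.3066
top -0.06 0.1 tab 0.0538 ear 0.0353
top 0.06 0.1 tab 0.0244 ear 0.0343
top -0.06 -0.1 tab 0.051 ear 0.0347
top 0.06 -0.1 tab 0.0269 ear 0.0347
```

View pics/scene7.png

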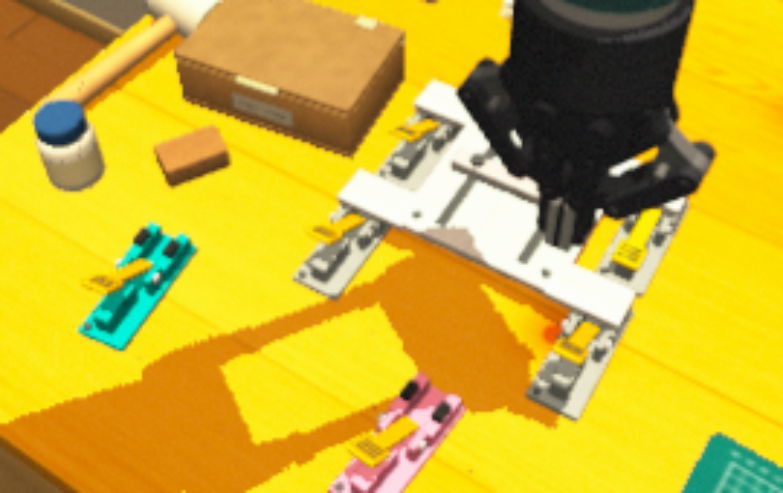

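View pics/wrist7.png

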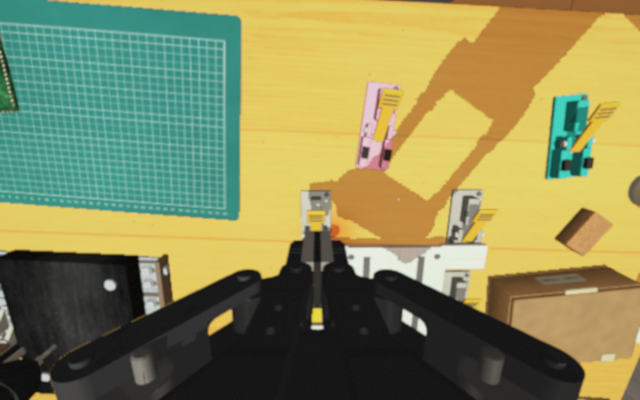

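View pics/top7.png

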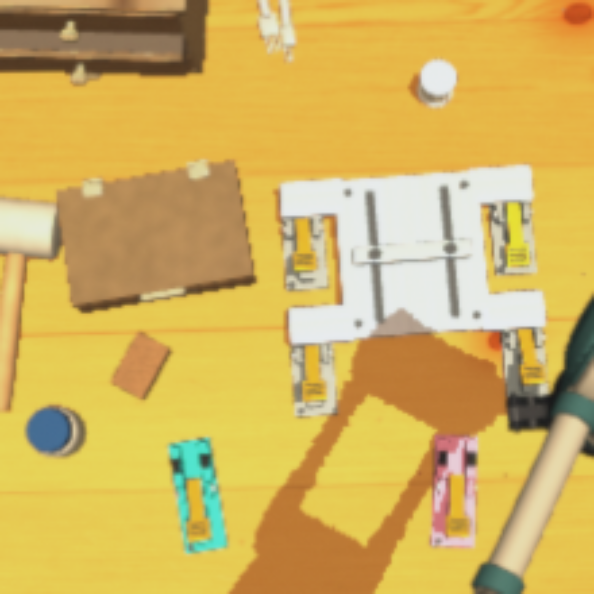

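```bash
python3 -c "
from rig import job; print(job.sign_off())"
```

```text
the job is handed in; nothing more can be done
None
```

The soft corner is the rear right. I pushed its shim tab flat, lifted the arm clear and handed the job in at about 17 s of the 48 s; no verdict was reported.

- **Finding the corner:** Front left and front right did not give at 29 N and 10 N. Rear right began to sink at about 4 N and stopped about 4 mm down. I did not press rear left, since only one foot is soft.
- **Pressing the tab:** I pushed the rear right tab down until it hit its stop, at about 18 N, and then lifted straight off.
- **Final checks:**
  - In the scene and top views the pad lies at about 27 mm, against 28 mm expected when flat.
  - The other three tabs are still raised.
  - In the top view all four ears read 34 to 35 mm (36 mm nominal), so the plate looks level.
  - The plate, spool, block and pot show no visible shift.
  - The contact force reads about zero.
- **What disagreed:** The fingertips touched about 22 mm higher than the reported tool position implied: contact with the 36 mm ears came at a reported height of 14 mm. I therefore set all pressing heights by contact force and images.

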